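# Pin the magnifier arm at the fly-tying bench

### The job

The magnifier's swing arm sits in the fork of its stand with the holes lined up, but nothing holds it. Take the long brass pin with the red knob from the wooden rack and push it (do not just drop it) straight down through the fork and arm until its flange sits fully home on the white bush, then let go. Leave the short blue-knobbed pin in the rack and the green thread spool where it stands.

Things in the scene. Friction and masses are not known exactly. Their poses are not given: they have to be found in the camera images.
- long_pin: Brass pin hanging upright by its flange in an open hole of the wooden rack (60 x 170 mm, top 80 mm above the table). Origin on its axis at the flange's underside, z up. Flange 42 mm across, 0 to 5 mm up; red round knob 22 mm across, 5 to 41 mm up: grip it there. Below: 14 mm shank 68 mm long, last 12 mm tapering to a 5 mm tip; lift over 70 mm to clear the rack. 0.12 kg.
- short_pin: Wrong pin, leave alone: blue knob and shank of only 30 mm, otherwise shaped as the long pin, same origin. It hangs in the rack's other hole, 90 mm away; the line between the two pins is the rack's long direction.
- fork_mouth (a point): Rim centre of the white bush on the stand's dark fork, 112 mm above the table, the highest point there; z up, out of the vertical hole. Funnel 34 mm wide at the rim (42 outside), 18 mm from 16 mm down; straight on through arm and lower prong, ending 56 mm down. Spring balls grip the pin over the last 12 mm: push down with some 6 to 14 N; its weight is not enough. Stand fixed; arm swings.
- spool: Bystander: green thread spool standing upright on the table, 40 mm across, 45 mm tall; origin at the centre of its underside, z up.
Not all that is in view belongs to the job. What is shaped like the long_pin but turquoise is not meant.

How it is judged:
On the way:
1. the gripper itself pushes the long pin over the last bit: its fingers press on the pin while its flange is 4 to 12 mm above the rim, the pin within 8 mm of the hole's centre (z of long_pin in the frame of fork_mouth between 0.004 and 0.012 m and horizontal distance between long_pin and fork_mouth below 0.008 m and contact force between the fingers and long_pin above 1 N).
At the end, for the whole second after the job is handed in: The long pin is through the fork, knob up and at rest: the underside of its flange within 4 mm of the bush's rim, within 6 mm of its centre and within 10 degrees of upright; the short pin and the spool within 30 mm of where they started, the spool upright (z of long_pin in the frame of fork_mouth between -0.004 and 0.004 m and horizontal distance between long_pin and fork_mouth below 0.006 m and angle between the z axis of long_pin and the z axis of fork_mouth, either way round below 0.17 rad and angle between long_pin's own z axis and vertical below 0.17 rad and linear speed of long_pin below 0.02 m/s and distance of each of short_pin, spool from where it was at the start of the episode below 0.03 m and angle between spool's own z axis and vertical below 0.3 rad); the robot touches nothing.
It fails at once if the short pin is taken from its place (moved more than 30 mm) (distance of short_pin from where it was at the start of the episode above 0.03 m).
It fails at once if the thread spool is shoved (more than 30 mm) or knocked over (distance of spool from where it was at the start of the episode above 0.03 m or angle between spool's own z axis and vertical above 0.3 rad).
It also fails if it takes over 37 s, if anything falls off the work surface, if the arm or the gripper's body presses on something with over 40 N, if the wrist force passes 120 N, or if a joint passes its speed limit or range.

### The arm

A 7-joint arm with a two-finger parallel gripper is mounted at the origin on the work surface. World frame = base frame: x ahead of the robot, y to its left, z up, the work surface at z = 0. Lengths are in m, angles in rad, forces in N, time in s.
With the tool pointing down it reaches from about 0.35 to 0.9 m from the base axis. Payload 19.9 kg.
Tool frame: the origin (TCP) lies on the centre line of the jaws, within the pads' length; the fingertips stand 17 mm ahead of it and the grasp point (between the pads) lies 2 mm behind it; z points along the fingers, y is the line along which they close (so a half turn about z gives the same grasp; the last joint's range is limited). The gripper opens to 85 mm and grips with 20 to 120 N. Pads are 22 mm wide; open, the fingers measure 114 mm over their backs; the gripper's body (76 mm by 85 mm) begins 54 mm behind the grasp point. The pads swing forward as they close: fully open they stand 13 mm farther back than shut.
Start: joints at [-1.198, 0.417, -0.01, 1.614, 0.005, 1.111, -0.053], TCP at [0.251, 0.572, 0.248] pointing down, gripper open.
Joint ranges: [-2.81, 2.81], [-0.39, 2.02], [-1.27, 1.25], [0.06, 2.57], [-1.19, 4.33], [0.19, 2], [-2.82, 2.82]. Speed limits (rad/s): [1.89, 1.89, 2.39, 2.39, 3.01, 3.01, 3.01].

### API

Orientations are given as [roll, pitch, yaw] about the fixed x, y, z axes, in that order (R = Rz(yaw) Ry(pitch) Rx(roll)).
In Python, from rig import observe, capture, camera_params, job_done gives the robot as it stands. The module is installed in compiled form; this text tells all that it offers.
- The arm moves only by the shell command python3 -m pendant 'ROWS' [OPENING]. ROWS is JSON, a list of rows, each an object of numbers: "tx", "ty", "tz": the shift along the tool's x, y, z in mm; "yaw": the turn about the tool's z in degrees. In form: [{"tx": .., "ty": .., "tz": .., "yaw": ..}, ...]. A call has 1 to 8 rows; each row shifts and turns the commanded pose from where the row before left it, along the tool's axes as they then stand; what a row does not reach is not made up. A row lasts 1/12 s, in which the tool goes at most 41.7 mm and 7.16 degrees, less where a joint would pass 70% of its speed; a pose out of reach is approached as far as the arm can. A call is refused whole if a number of a shift passes 41.7 or a number of a turn 7.16, either way. A call with a gripper value outside its range is refused whole. OPENING is the opening, from 0 (shut) to 1 (fully open), set as the call begins (- or left out, the last holds). The fingers move at their own pace and stop on an object; the grip force is fixed at half the most. Time passes only in rows, so rows that do not move let the fingers close. It gives the time, the measured TCP pose, the force, the opening and the grip force at its end, in the units of the state.
- observe(): the state, without advancing time (a new reading comes with each control period).
- capture(name): name is "scene" or "top" or "wrist"; returns the picture (400x640x3 uint8, red, green, blue); there is no depth.
- camera_params(name): a dict with "fx", "fy", "cx", "cy" (pixels), "world_from_camera" (4x4, takes a point from camera to world coordinates); the wrist camera has in their place "T_tool_cam" (4x4, takes a point from camera to tool coordinates, whose origin is the TCP and whose axes are the flange's). Camera axes: x right, y up, looking along -z (the intrinsics and any distortion apply to the point x, -y, -z); pixel columns grow to the right and rows downward; lengths in m; the calibration is good to about 2 mm. A picture is of the moment at which its call begins: read the wrist's pose just before it. camera_params takes no time and is no camera call.
- job_done(): hands the job in; it is judged then, once.
The state is a dict: "time_s": time; "q": joint angles; "dq": joint speeds; "effort": joint torques, N m; "position": TCP position; "tool_rot": TCP orientation; "wrist_force": force on the tool from outside, world axes, zero at the start; "torque": the same for the moment, N m; "finger_gap": finger opening in m; "grip_force": force on a finger pad.
Only numpy, scipy, OpenCV 4.12 (cv2) and the standard library are available. Lean on these libraries where they do the work, as an engineer would, in place of code of your own. Each camera call takes 0.05 s, during which the arm holds its last target. There are 200 camera calls.

## Working session

There is one attempt and no reset: what is moved stays moved. The work goes in short steps, Python scripts to look and compute and a shell command to move; the robot and the scene stay as the last step left them, time stands still between calls to the robot, and variables do not carry over. Pictures are saved under pics/ and viewed, at most 10 in all, crops included, and the job is handed in when it is done.

```bash
mkdir -p pics; python3 - <<'E'
from rig import *
import cv2,numpy as np
ims=[capture(n) for n in("scene","top")]
for n,i in zip(("scene","top"),ims): cv2.imwrite(f"pics/{n}0.png",i[:,:,::-1])
s=observe(); print({k:np.round(s[k],3) for k in("time_s","position","tool_rot","finger_gap","wrist_force")})
for n in("scene","top"):
  p=camera_params(n);print({k:np.round(v,3).tolist() for k,v in p.items()})
print(camera_params("wrist"))
E
```

```text
{'time_s': np.float64(0.1), 'position': array([0.251, 0.572, 0.248]), 'tool_rot': array([-3.14 ,  0.   ,  2.728]), 'finger_gap': np.float64(0.085), 'wrist_force': array([-0.694,  0.081,  0.235])}
{'fx': 382.597, 'fy': 382.597, 'cx': 322.506, 'cy': 197.175, 'world_from_camera': [[-0.051, -0.577, 0.815, 1.18], [0.999, -0.035, 0.038, 0.07], [0.007, 0.816, 0.578, 0.582], [0.0, 0.0, 0.0, 1.0]]}
{'fx': 414.178, 'fy': 414.178, 'cx': 313.046, 'cy': 191.812, 'world_from_camera': [[0.005, 0.986, -0.169, 0.358], [-1.0, 0.007, 0.013, 0.024], [0.014, 0.169, 0.985, 0.918], [0.0, 0.0, 0.0, 1.0]]}
{'fx': 323.035482457505, 'fy': 323.035482457505, 'cx': 317.5907717369239, 'cy': 199.95859559374628, 'T_tool_cam': array([[ 1.73813666e-04,  9.50622352e-01,  3.10349985e-01,
         7.89134672e-02],
       [ 9.99999846e-01, -1.84951616e-06, -5.54391675e-04,
        -2.14203855e-04],
       [-5.26443120e-04,  3.10350034e-01, -9.50622206e-01,
        -1.25521463e-01],
       [ 0.00000000e+00,  0.00000000e+00,  0.00000000e+00,
         1.00000000e+00]])}
```

View pics/scene0.png

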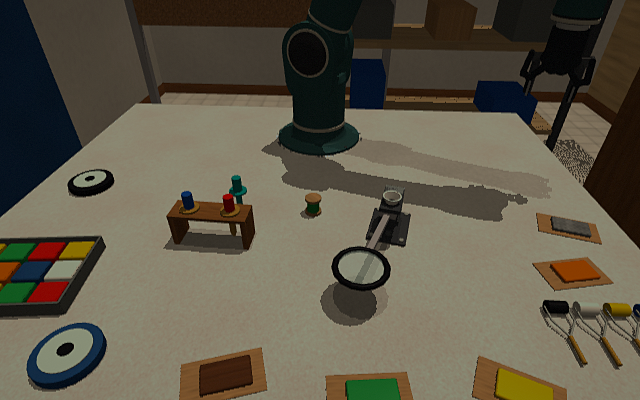

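View pics/top0.png

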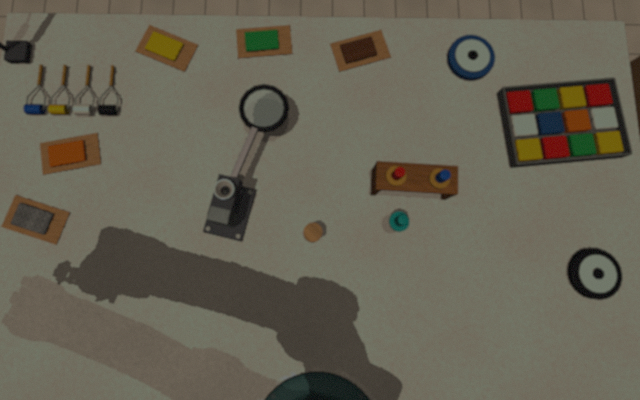

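The top view shows the red knob at about (398,173), blue at (443,176), the white bush at (225,188), the spool at (314,231) and the turquoise decoy at (399,220). The scene view shows red at (228,204) and the bush at (393,198).

```bash
cat > h.py <<'E'
from rig import *
import cv2,numpy as np
from scipy.spatial.transform import Rotation as R
def ray(n,u,v,st=None):
    p=camera_params(n)
    if n=="wrist":
        T=np.eye(4);T[:3,:3]=R.from_euler('xyz',st["tool_rot"]).as_matrix();T[:3,3]=st["position"];T=T@p["T_tool_cam"]
    else: T=np.array(p["world_from_camera"])
    d=T[:3,:3]@[(u-p["cx"])/p["fx"],-(v-p["cy"])/p["fy"],-1]
    return T[:3,3],d
def onz(n,u,v,z,st=None):
    o,d=ray(n,u,v,st);return np.round(o+d*(z-o[2])/d[2],4)
def two(a,b):
    (o,d),(p,e)=a,b;d=d/np.linalg.norm(d);e=e/np.linalg.norm(e)
    s=np.linalg.lstsq(np.c_[d,-e],p-o,rcond=None)[0];A=o+s[0]*d;B=p+s[1]*e
    return np.round((A+B)/2,4),round(float(np.linalg.norm(A-B)),4)
def blob(img,lo,hi,roi):
    x0,y0,x1,y1=roi;m=cv2.inRange(cv2.cvtColor(img,cv2.COLOR_RGB2HSV)[y0:y1,x0:x1],lo,hi)
    n,_,s,c=cv2.connectedComponentsWithStats(m);i=1+np.argmax(s[1:,4]);return c[i]+[x0,y0],s[i]
def totool(st,P):
    return np.round(1000*R.from_euler('xyz',st["tool_rot"]).as_matrix().T@(np.array(P)-st["position"]),1)
E
python3 - <<'E'
from h import *
t=cv2.imread("pics/top0.png")[:,:,::-1].copy();s=cv2.imread("pics/scene0.png")[:,:,::-1].copy()
for nm,lo,hi,rt,rs in(("red",(0,150,60),(6,255,255),(380,155,415,190),(215,185,240,220)),("blue",(105,100,30),(130,255,255),(425,160,460,190),(175,185,200,215))):
    a,sa=blob(t,lo,hi,rt);b,sb=blob(s,lo,hi,rs);print(nm,a,sa,b,sb,two(ray("top",*a),ray("scene",*b)),onz("top",*a,.105))
print("bush",two(ray("top",225,188),ray("scene",393,197)),onz("top",225,187,.112),onz("scene",393,197,.112))
print("spool",onz("top",314,231,.045)); print("turq",onz("top",399,219,.1))
st=observe();print(st["tool_rot"])
E
```

```text
red [399.12359551 172.08988764] [14 12 11 12 89] [227.36538462 196.30769231] [ 8  8 10  7 52] (array([ 0.5366, -0.1579,  0.1187]), 0.0022) [ 0.5394 -0.1599  0.105 ]
blue [443.14705882 175.41176471] [ 12  10  13  12 102] [187.31176471 199.82941176] [  6   6  13  19 170] (array([ 0.5334, -0.2487,  0.1037]), 0.0008) [ 0.5332 -0.2487  0.105 ]
bush (array([0.5038, 0.1891, 0.1085]), 0.0022) [0.5051 0.1874 0.112 ] [0.5084 0.1894 0.112 ]
spool [0.4244 0.0102 0.045 ]
turq [ 0.4451 -0.1578  0.1   ]
[-3.14041387e+00  7.54421360e-05  2.72783551e+00]
```

```bash
python3 -m pendant '[{"tx":-20,"ty":-20},{"tx":-28,"ty":-28},{"tx":-28,"ty":-28},{"tx":-28,"ty":-28},{"tx":-28,"ty":-28},{"tx":-28,"ty":-28},{"tx":-28,"ty":-28},{"tx":-28,"ty":-28}]' 0.7
python3 -m pendant '[{"tx":-28,"ty":-28},{"tx":-28,"ty":-28},{"tx":-28,"ty":-28},{"tx":-28,"ty":-28},{"tx":-28,"ty":-28},{"tx":-28,"ty":-28},{"tx":-28,"ty":-28},{"tx":-28,"ty":-28}]'
python3 -m pendant '[{"tx":-28,"ty":-28},{"tx":-28,"ty":-28},{"tx":-28,"ty":-28},{"tx":-20,"ty":-20},{"yaw":7},{"yaw":7},{"yaw":7},{"yaw":7}]'
python3 -m pendant '[{"yaw":7},{"yaw":7},{"yaw":7},{"yaw":7},{"yaw":7},{"yaw":7},{},{}]'
python3 - <<'E'
from h import *
st=observe();i=capture("wrist");cv2.imwrite("pics/w1.png",i[:,:,::-1])
print(st["time_s"],st["position"],st["tool_rot"],st["q"],totool(st,[.538,-.159,.106]))
E
```

```text
0.1 [0.25116859 0.57196976 0.24769034] [-3.14041387e+00  7.54421360e-05  2.72783551e+00] [-1.19850994  0.41794999 -0.01032471  1.61413799  0.00469409  1.11070993
 -0.05299611] [-556.5 -553.8  142.4]validation failed for argument at $[0]...
validation failed for argument at $[0]...
validation failed for argument at $[0]...
validation failed for argument at $[0]...
```

View pics/w1.png

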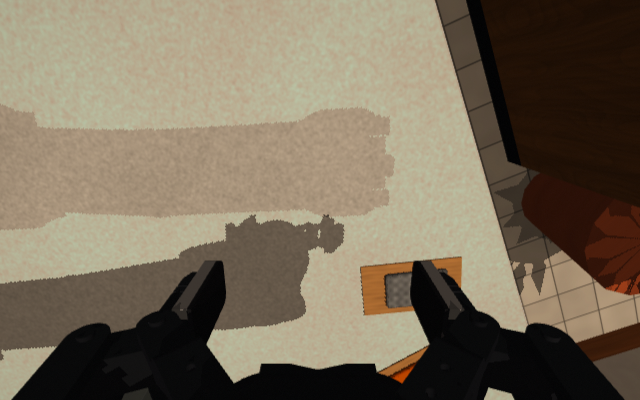

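The wrist picture is still of the start place: the calls were refused because every row needs all four keys. I'll resend them in full.

```bash
python3 -m pendant '[{"tx":-20,"ty":-20,"tz":0,"yaw":0},{"tx":-28,"ty":-28,"tz":0,"yaw":0},{"tx":-28,"ty":-28,"tz":0,"yaw":0},{"tx":-28,"ty":-28,"tz":0,"yaw":0},{"tx":-28,"ty":-28,"tz":0,"yaw":0},{"tx":-28,"ty":-28,"tz":0,"yaw":0},{"tx":-28,"ty":-28,"tz":0,"yaw":0},{"tx":-28,"ty":-28,"tz":0,"yaw":0}]' 0.7
```

```text
time_s: 0.82
position: [0.3624, 0.2857, 0.2483]
tool_rot: [3.141, -0.0, 2.728]
wrist_force: [1.4, 0.6, 0.4]
finger_gap: 0.0601
grip_force: 0.0
```

```bash
python3 -m pendant '[{"tx":-28,"ty":-28,"tz":0,"yaw":0},{"tx":-28,"ty":-28,"tz":0,"yaw":0},{"tx":-28,"ty":-28,"tz":0,"yaw":0},{"tx":-28,"ty":-28,"tz":0,"yaw":0},{"tx":-28,"ty":-28,"tz":0,"yaw":0},{"tx":-28,"ty":-28,"tz":0,"yaw":0},{"tx":-28,"ty":-28,"tz":0,"yaw":0},{"tx":-28,"ty":-28,"tz":0,"yaw":0}]' - | sed -n 2p
python3 -m pendant '[{"tx":-28,"ty":-28,"tz":0,"yaw":0},{"tx":-28,"ty":-28,"tz":0,"yaw":0},{"tx":-28,"ty":-28,"tz":0,"yaw":0},{"tx":-20,"ty":-20,"tz":0,"yaw":0},{"tx":0,"ty":0,"tz":0,"yaw":7},{"tx":0,"ty":0,"tz":0,"yaw":7},{"tx":0,"ty":0,"tz":0,"yaw":7},{"tx":0,"ty":0,"tz":0,"yaw":7}]' - | sed -n 2p
python3 -m pendant '[{"tx":0,"ty":0,"tz":0,"yaw":7},{"tx":0,"ty":0,"tz":0,"yaw":7},{"tx":0,"ty":0,"tz":0,"yaw":7},{"tx":0,"ty":0,"tz":0,"yaw":7},{"tx":0,"ty":0,"tz":0,"yaw":7},{"tx":0,"ty":0,"tz":0,"yaw":7},{"tx":0,"ty":0,"tz":0,"yaw":0},{"tx":0,"ty":0,"tz":0,"yaw":0}]' -
python3 - <<'E'
from h import *
st=observe();i=capture("wrist");cv2.imwrite("pics/w2.png",i[:,:,::-1])
print(st["q"],totool(st,[.538,-.159,.106]))
E
```

```text
position: [0.4775, -0.0095, 0.2485]
position: [0.5305, -0.1448, 0.2481]
time_s: 2.82
position: [0.5306, -0.1444, 0.2481]
tool_rot: [-3.141, 0.0, 1.51]
wrist_force: [-0.3, 0.0, -0.6]
finger_gap: 0.0602
grip_force: 0.0
[-0.38475388  0.35028593  0.73889093  1.82197682 -0.26594207  1.07137276
  0.39236337] [-14.1   8.3 142.1]
```

View pics/w2.png

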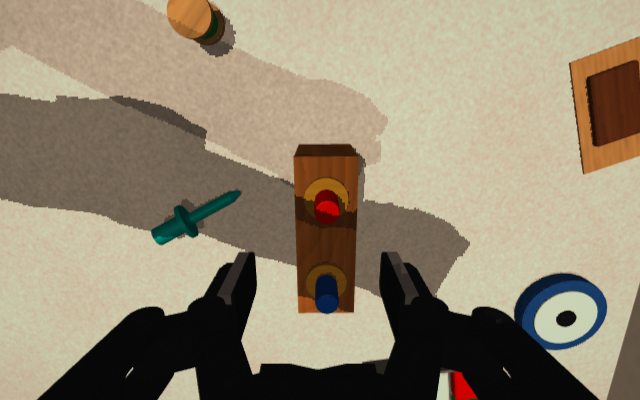

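The wrist view shows the red knob at about (327,207) with its flange around (326,197), and blue at (326,293). The rack is parallel to the image columns.

```bash
python3 - <<'E'
from h import *
st=observe();i=cv2.imread("pics/w2.png")[:,:,::-1].copy()
P={}
for nm,lo,hi,roi in(("red",(0,150,50),(6,255,255),(300,170,350,240)),("blue",(105,100,30),(130,255,255),(300,255,350,325))):
    c,s=blob(i,lo,hi,roi);print(nm,c,s)
    u=s[0]+roi[0]+s[2]/2
    bot=s[1]+roi[1]+s[3]
    rad=323*.011/(.3740-.121)*1.0
    p=onz("wrist",c[0],bot-rad*.97,.121,st);P[nm]=p;print(p,totool(st,p), onz("wrist",*c,.105,st))
d=P["red"]-P["blue"];print(np.linalg.norm(d),np.degrees(np.arctan2(d[1],d[0])))
E
```

```text
red [326.29166667 207.05      ] [ 14  20  26  35 720]
[ 0.5377 -0.1581  0.121 ] [-13.2   7.9 127.2] [ 0.538  -0.1599  0.105 ]
blue [326.32108844 294.15646259] [ 16  20  23  39 735]
[ 0.5333 -0.2447  0.121 ] [-99.9   8.7 127.2] [ 0.5335 -0.249   0.105 ]
0.08671170624546608 87.09139915425175
```

```bash
python3 -m pendant '[{"tx":-14,"ty":8.3,"tz":0,"yaw":0},{"tx":0,"ty":0,"tz":25,"yaw":0},{"tx":0,"ty":0,"tz":35,"yaw":0},{"tx":0,"ty":0,"tz":35,"yaw":0},{"tx":0,"ty":0,"tz":26,"yaw":0},{"tx":0,"ty":0,"tz":12,"yaw":0},{"tx":0,"ty":0,"tz":8,"yaw":0},{"tx":0,"ty":0,"tz":0,"yaw":0}]' -
python3 -m pendant '[{"tx":0,"ty":0,"tz":0,"yaw":0},{"tx":0,"ty":0,"tz":0,"yaw":0},{"tx":0,"ty":0,"tz":0,"yaw":0},{"tx":0,"ty":0,"tz":0,"yaw":0},{"tx":0,"ty":0,"tz":0,"yaw":0},{"tx":0,"ty":0,"tz":0,"yaw":0}]' 0
```

```text
time_s: 3.53
position: [0.5378, -0.1592, 0.1068]
tool_rot: [-3.141, 0.0, 1.507]
wrist_force: [1.4, 0.0, -0.0]
finger_gap: 0.06
grip_force: 0.0
time_s: 4.03
position: [0.5387, -0.1592, 0.1087]
tool_rot: [3.14, -0.0, 1.506]
wrist_force: [-1.9, 0.4, 11.2]
finger_gap: 0.0202
grip_force: 58.2
```

```bash
python3 -m pendant '[{"tx":0,"ty":0,"tz":-10,"yaw":0},{"tx":0,"ty":0,"tz":-20,"yaw":0},{"tx":0,"ty":0,"tz":-25,"yaw":0},{"tx":0,"ty":0,"tz":-30,"yaw":0},{"tx":0,"ty":0,"tz":-30,"yaw":0},{"tx":0,"ty":0,"tz":-25,"yaw":0},{"tx":0,"ty":0,"tz":0,"yaw":0},{"tx":0,"ty":0,"tz":0,"yaw":0}]' -
python3 -m pendant '[{"tx":15,"ty":-2,"tz":0,"yaw":0},{"tx":30,"ty":-5,"tz":0,"yaw":0},{"tx":35,"ty":-6,"tz":0,"yaw":0},{"tx":35,"ty":-6,"tz":0,"yaw":0},{"tx":35,"ty":-6,"tz":0,"yaw":0},{"tx":35,"ty":-6,"tz":0,"yaw":0},{"tx":35,"ty":-6,"tz":0,"yaw":0},{"tx":35,"ty":-6,"tz":0,"yaw":0}]' -
python3 - <<'E'
from h import *
st=observe();i=capture("wrist");cv2.imwrite("pics/w3.png",i[:,:,::-1])
t=capture("top");cv2.imwrite("pics/top1.png",t[:,:,::-1])
print(st["position"],totool(st,[.505,.189,.112]))
E
```

```text
time_s: 4.7
position: [0.5385, -0.1592, 0.2492]
tool_rot: [3.138, -0.0, 1.506]
wrist_force: [-0.3, 0.3, -1.1]
finger_gap: 0.0202
grip_force: 58.8
time_s: 5.37
position: [0.5106, 0.0998, 0.2468]
tool_rot: [-3.141, 0.0, 1.506]
wrist_force: [1.9, -0.1, -0.9]
finger_gap: 0.0204
grip_force: 58.9
[0.51059557 0.09978523 0.24680932] [ 88.7 -11.2 134.8]
```

View pics/w3.png

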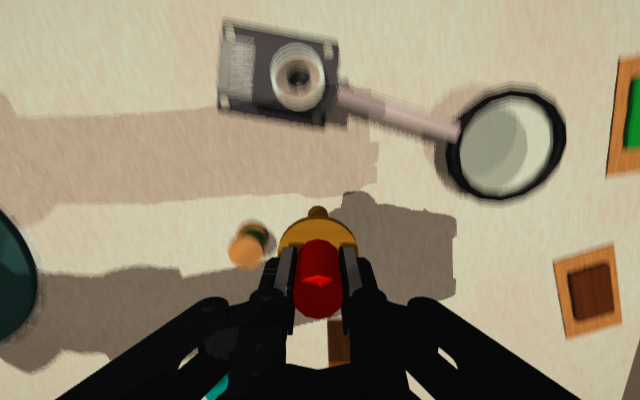

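The picture shows the pin held upright, with its tip showing at (318,212) just beyond the flange. The bush rim is near (298,76), a little blurred by motion, so I'll settle and measure it again.

```bash
python3 -m pendant '[{"tx":0,"ty":0,"tz":0,"yaw":0},{"tx":0,"ty":0,"tz":0,"yaw":0},{"tx":0,"ty":0,"tz":0,"yaw":0}]' -|sed -n 2p
python3 - <<'E'
from h import *
st=observe();i=capture("wrist");cv2.imwrite("pics/w4.png",i[:,:,::-1])
h=cv2.cvtColor(i,cv2.COLOR_RGB2HSV)
print(h[77,255:345:3].tolist()); print(onz("wrist",298,76,.112,st))
c=cv2.resize(i[20:140,210:350],None,fx=4,fy=4,interpolation=cv2.INTER_NEAREST);cv2.imwrite("pics/c4.png",c[:,:,::-1])
E
```

```text
position: [0.5115, 0.097, 0.2471]
[[8, 27, 76], [13, 30, 77], [10, 30, 77], [7, 29, 78], [10, 30, 77], [39, 30, 178], [22, 49, 201], [17, 71, 130], [16, 70, 127], [16, 66, 123], [15, 70, 121], [0, 26, 20], [0, 16, 16], [150, 13, 20], [0, 22, 35], [15, 37, 41], [13, 43, 42], [0, 18, 29], [14, 56, 77], [17, 66, 173], [17, 68, 176], [17, 68, 175], [57, 12, 218], [20, 31, 49], [11, 27, 76], [13, 30, 76], [11, 27, 76], [19, 38, 107], [29, 38, 210], [27, 40, 210]]
[0.5035 0.1903 0.112 ]
```

View pics/c4.png

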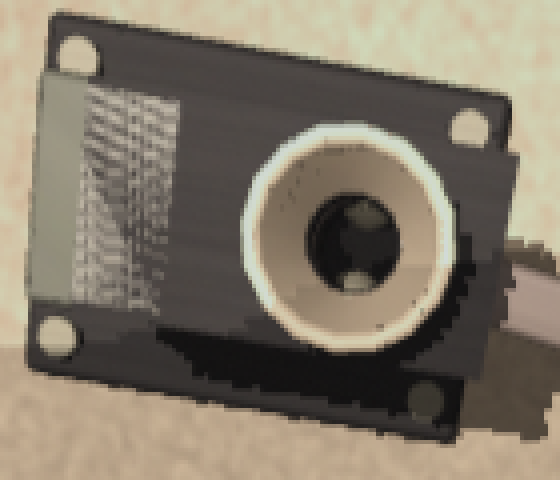

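The crop puts the rim's outer circle at crop x 241–456 and y 123–353, so its centre is near (297,79.5) in the picture.

```bash
python3 - <<'E'
from h import *
st=observe();i=cv2.imread("pics/w4.png")[:,:,::-1].copy()
p=onz("wrist",297.1,79.5,.112,st);a=onz("wrist",270.2,79.5,.112,st);b=onz("wrist",324,79.5,.112,st);c=onz("wrist",297,50.7,.112,st);d=onz("wrist",297,108.3,.112,st)
print(p,np.linalg.norm(a-b),np.linalg.norm(c-d),totool(st,p),st["position"],st["tool_rot"])
# pin flange edges (gold), z of flange top ~ TCP-.023
m=cv2.inRange(cv2.cvtColor(i,cv2.COLOR_RGB2HSV),(12,120,60),(28,255,255))[195:300,270:370]
for v in range(10,60,6):
  x=np.flatnonzero(m[v]);print(v+195,x.min()+270 if len(x) else None,x.max()+270 if len(x) else None)
k,s=blob(i,(0,150,40),(6,255,255),(280,220,360,330));print(k,s)
zt=st["position"][2]+.013
print(totool(st,onz("wrist",k[0],s[1]+220+s[3]-323*.011/(.112),zt,st)))
y=np.flatnonzero(m[:,50]);v=y.min()+195;print(v)
# flange silhouette far top edge & tip
for z in(-.023,-.028):print(totool(st,onz("wrist",319,222,st["position"][2]+z,st)),totool(st,onz("wrist",318,v,st["position"][2]+z,st)))
E
```

```text
[0.5027 0.1879 0.112 ] 0.04068967928111503 0.04085021419772482 [ 90.1 -14.9 135.1] [0.51159942 0.0970395  0.24715752] [-3.14132439e+00  3.87714713e-04  1.50434269e+00]
205 None None
211 309 315
217 306 329
223 294 342
229 287 348
235 283 352
241 280 355
247 278 357
253 277 357
[317.44598765 280.04907407] [  13   20   50   79 3240]
[  5.6   0.5 -13. ]
207
[19.3  1.3 22.9] [27.2  0.8 22.9]
[17.3  1.4 28. ] [25.4  0.8 27.9]
```

```bash
python3 -m pendant '[{"tx":20,"ty":-3,"tz":0,"yaw":0},{"tx":30,"ty":-5,"tz":0,"yaw":0},{"tx":28,"ty":-5,"tz":0,"yaw":0},{"tx":12,"ty":-2,"tz":0,"yaw":0},{"tx":0,"ty":0,"tz":0,"yaw":0},{"tx":0,"ty":0,"tz":15,"yaw":0},{"tx":0,"ty":0,"tz":10,"yaw":0},{"tx":0,"ty":0,"tz":0,"yaw":0}]' -
python3 - <<'E'
from h import *
st=observe();print(totool(st,[.503,.188,.1407]))
s=capture("scene");t=capture("top")
a=cv2.resize(s[150:250,340:440],(500,500),interpolation=2);b=cv2.resize(t[140:240,175:275],(300,300),interpolation=2)
o=np.zeros((500,800,3),np.uint8);o[:,:500]=a;o[:300,500:]=b;cv2.imwrite("pics/p5.png",o[:,:,::-1])
E
```

```text
time_s: 6.43
position: [0.5018, 0.1874, 0.2204]
tool_rot: [-3.139, 0.002, 1.505]
wrist_force: [-0.7, 1.1, -1.7]
finger_gap: 0.0201
grip_force: 58.8
[ 0.8  1.3 79.7]
```

View pics/p5.png

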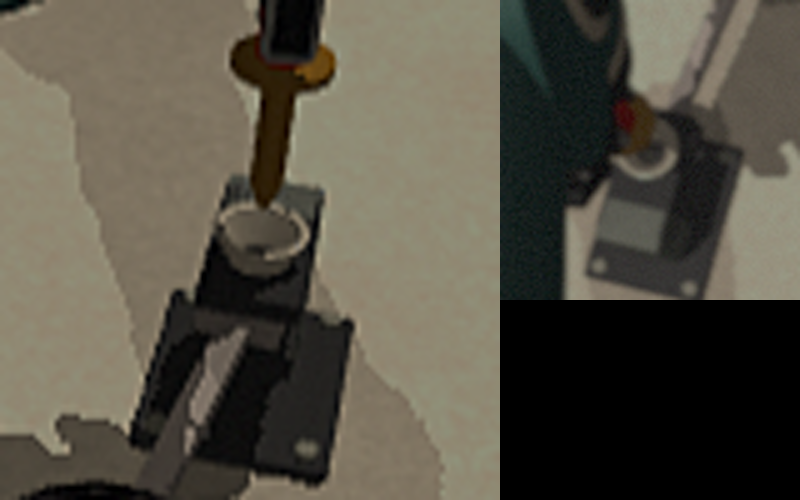

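The pin tip at crop (263,205) is directly over the rim centre at (263,235), so I'll lower it.

```bash
python3 -m pendant '[{"tx":1,"ty":1,"tz":6,"yaw":0},{"tx":0,"ty":0,"tz":7,"yaw":0},{"tx":0,"ty":0,"tz":7,"yaw":0},{"tx":0,"ty":0,"tz":6,"yaw":0},{"tx":0,"ty":0,"tz":0,"yaw":0}]' -
python3 -m pendant '[{"tx":0,"ty":0,"tz":6,"yaw":0},{"tx":0,"ty":0,"tz":6,"yaw":0},{"tx":0,"ty":0,"tz":6,"yaw":0},{"tx":0,"ty":0,"tz":6,"yaw":0},{"tx":0,"ty":0,"tz":0,"yaw":0}]' -
```

```text
time_s: 6.95
position: [0.5029, 0.1896, 0.1949]
tool_rot: [-3.14, 0.001, 1.506]
wrist_force: [-0.3, -0.4, -1.4]
finger_gap: 0.0205
grip_force: 58.8
time_s: 7.37
position: [0.503, 0.1897, 0.171]
tool_rot: [-3.14, 0.001, 1.506]
wrist_force: [-1.0, 0.1, -1.4]
finger_gap: 0.0206
grip_force: 58.8
```

```bash
python3 -m pendant '[{"tx":0,"ty":0,"tz":5,"yaw":0},{"tx":0,"ty":0,"tz":5,"yaw":0},{"tx":0,"ty":0,"tz":4,"yaw":0},{"tx":0,"ty":0,"tz":3,"yaw":0},{"tx":0,"ty":0,"tz":0,"yaw":0}]' -
python3 -m pendant '[{"tx":0,"ty":0,"tz":2,"yaw":0},{"tx":0,"ty":0,"tz":2,"yaw":0},{"tx":0,"ty":0,"tz":2,"yaw":0},{"tx":0,"ty":0,"tz":2,"yaw":0},{"tx":0,"ty":0,"tz":0,"yaw":0}]' -
```

```text
time_s: 7.78
position: [0.5034, 0.1896, 0.1547]
tool_rot: [-3.141, 0.001, 1.506]
wrist_force: [0.5, -2.6, -2.2]
finger_gap: 0.0201
grip_force: 58.6
time_s: 8.2
position: [0.5035, 0.1897, 0.147]
tool_rot: [-3.142, 0.0, 1.506]
wrist_force: [-0.9, -2.7, -2.7]
finger_gap: 0.0205
grip_force: 58.7
```

```bash
python3 -m pendant '[{"tx":-1,"ty":0,"tz":1,"yaw":0},{"tx":0,"ty":0,"tz":1.5,"yaw":0},{"tx":0,"ty":0,"tz":1.5,"yaw":0},{"tx":0,"ty":0,"tz":0,"yaw":0}]' -
python3 -m pendant '[{"tx":0,"ty":0,"tz":1.5,"yaw":0},{"tx":0,"ty":0,"tz":1.5,"yaw":0},{"tx":0,"ty":0,"tz":0,"yaw":0}]' -
```

```text
time_s: 8.53
position: [0.5035, 0.1889, 0.143]
tool_rot: [3.141, 0.0, 1.506]
wrist_force: [1.5, -0.8, -3.9]
finger_gap: 0.0205
grip_force: 58.7
time_s: 8.78
position: [0.5036, 0.1889, 0.1407]
tool_rot: [3.141, -0.0, 1.506]
wrist_force: [-3.5, -2.1, 10.4]
finger_gap: 0.0207
grip_force: 60.8
```

```bash
python3 -m pendant '[{"tx":0,"ty":0,"tz":1.5,"yaw":0},{"tx":0,"ty":0,"tz":0,"yaw":0}]' -
python3 -m pendant '[{"tx":0,"ty":0,"tz":1.5,"yaw":0},{"tx":0,"ty":0,"tz":0,"yaw":0}]' -
python3 - <<'E'
from h import *
s=capture("scene");cv2.imwrite("pics/p6.png",cv2.resize(s[140:240,340:440],(600,600),interpolation=2)[:,:,::-1])
E
```

```text
time_s: 8.95
position: [0.5038, 0.1889, 0.1405]
tool_rot: [3.142, -0.002, 1.506]
wrist_force: [-14.3, -6.3, 42.0]
finger_gap: 0.0205
grip_force: 64.1
time_s: 9.12
position: [0.5039, 0.189, 0.1403]
tool_rot: [3.142, -0.003, 1.506]
wrist_force: [-26.7, -9.3, 72.5]
finger_gap: 0.0201
grip_force: 67.7
```

View pics/p6.png

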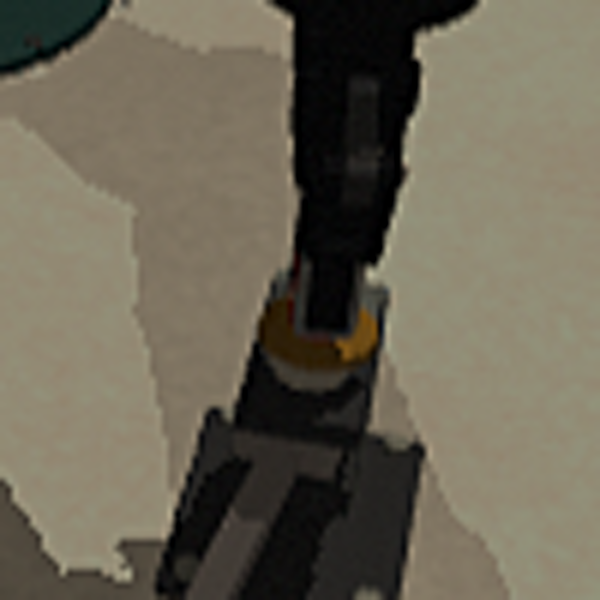

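The flange covers the bush rim at crop (318,335). The steep force rise at the predicted height also says it is home. I'll relieve the preload and let go.

```bash
python3 -m pendant '[{"tx":0,"ty":0,"tz":-2,"yaw":0},{"tx":0,"ty":0,"tz":0,"yaw":0}]' -
python3 -m pendant '[{"tx":0,"ty":0,"tz":0,"yaw":0},{"tx":0,"ty":0,"tz":0,"yaw":0},{"tx":0,"ty":0,"tz":0,"yaw":0},{"tx":0,"ty":0,"tz":0,"yaw":0}]' 0.65
python3 -m pendant '[{"tx":0,"ty":0,"tz":-10,"yaw":0},{"tx":0,"ty":0,"tz":-25,"yaw":0},{"tx":0,"ty":0,"tz":-35,"yaw":0},{"tx":0,"ty":0,"tz":-35,"yaw":0},{"tx":-20,"ty":0,"tz":-20,"yaw":0},{"tx":-30,"ty":0,"tz":0,"yaw":0},{"tx":-30,"ty":0,"tz":0,"yaw":0},{"tx":0,"ty":0,"tz":0,"yaw":0}]' -
python3 - <<'E'
from h import *
s=capture("scene");cv2.imwrite("pics/p7.png",cv2.resize(s[120:270,160:460],(800,400),interpolation=2)[:,:,::-1])
E
```

```text
time_s: 9.33
position: [0.5037, 0.1889, 0.1406]
tool_rot: [3.141, -0.001, 1.506]
wrist_force: [-11.4, -4.6, 31.2]
finger_gap: 0.0202
grip_force: 62.3
time_s: 9.67
position: [0.5034, 0.189, 0.1391]
tool_rot: [-3.142, 0.0, 1.506]
wrist_force: [0.2, -0.6, 0.7]
finger_gap: 0.0558
grip_force: 0.0
time_s: 10.33
position: [0.4982, 0.1036, 0.2656]
tool_rot: [3.14, -0.0, 1.5]
wrist_force: [0.2, -0.6, -0.4]
finger_gap: 0.0557
grip_force: 0.0
```

View pics/p7.png

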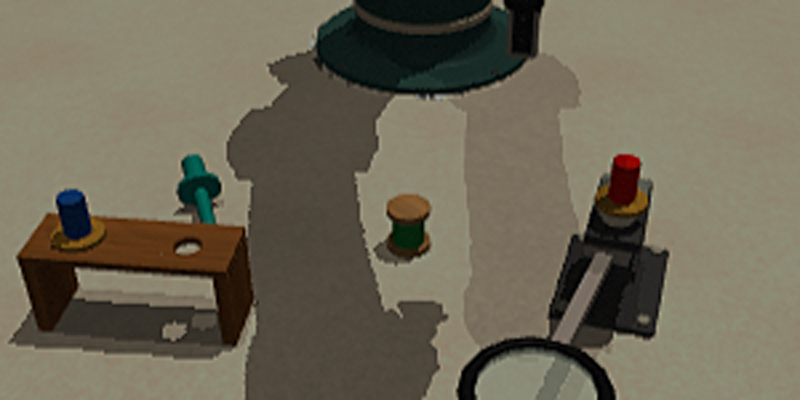

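The pin stands upright with its flange on the bush at crop (622,203). The blue pin and the spool are where they were.

```bash
python3 -c "from rig import *;print(job_done())"
```

```text
the job is handed in; nothing more can be done
None
```

The long red-knobbed pin is pushed through the fork with its flange down on the white bush and released, the short pin and spool look unmoved in the last picture, and the job was handed in at about 10.4 s; the judge's verdict was not returned.

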